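Set the pop-out dial of the soup warmer

ROBOT

A 6-joint arm with a two-finger parallel gripper is mounted at the origin on the work surface. World frame = base frame: x ahead of the robot, y to its left, z up, the work surface at z = 0. Lengths are in m, angles in degrees, forces in N, time in s.
With the tool pointing down it reaches from about 0.4 to 0.825 m from the base axis. Payload 7 kg.
Tool frame: the origin (TCP) lies at the centre of the arm's flange, where the gripper is bolted on; the fingertips stand 178 mm ahead of it and the grasp point (between the pads) lies 159 mm ahead of it; x points along the fingers, y is the direction in which the jaws open and shut, and the axes are right-handed (so a half turn about x gives the same grasp; the last joint's range is limited). The gripper opens to 88 mm and grips with 3 to 60 N. Pads are 19 mm wide; open, the fingers measure 130 mm over their backs; the gripper's body (78 mm by 193 mm) begins 47 mm behind the grasp point.
Start: joints at [88.413, 20.546, 0.682, 0, -70.136, -16.507], TCP at [0.21, 0.642, 0.405] pointing down, gripper open.
Joint ranges: [-176.03, 176.03], [-82.01, 121.73], [-58.28, 71.71], [-173.87, 95.51], [-174.79, -0.11], [-173.66, 173.66]. Speed limits (degrees/s): [136.94, 136.94, 172.46, 180, 180, 180].

INTERFACE

Orientations are given as [roll, pitch, yaw] about the fixed x, y, z axes, in that order (R = Rz(yaw) Ry(pitch) Rx(roll)).
In Python, from plant import ctrl gives the robot as it stands. The module is installed in compiled form; this text tells all that it offers.
- The arm moves only by the shell command python3 -m inch 'ROWS'. ROWS is JSON, one flat list of numbers, 7 for each row, row after row: the shift along the tool's x, y, z in m, then the turn, a rotation vector about the tool's x, y, z in degrees, then the finger opening in m, from 0 to 0.0876. In form: [dx, dy, dz, rx, ry, rz, hand, dx, dy, dz, rx, ry, rz, hand, ...]. A call has 1 to 20 rows; each row shifts and turns the pose as measured when the row begins, along the tool's axes as they then stand; what a row does not reach is not made up. A row lasts 1/8 s, in which the tool goes at most 62.5 mm and 10.7 degrees, less where a joint would pass 70% of its speed; a pose out of reach is approached as far as the arm can. A call with a gripper value outside its range is refused whole. The fingers move at their own pace and stop on an object; the grip force is fixed at half the most. Time passes only in rows, so rows that do not move let the fingers close. It gives the time, the measured TCP pose, the force and the opening at its end, in the units of the state.
- ctrl.get_obs(): the state, without advancing time (a new reading comes with each control period).
- ctrl.snapshot(name): name is "scene" or "top"; returns a dict with "color" (384x512x3 uint8, red, green, blue), "depth" (384x512 float32, m along the optical axis (not along the pixel's ray), 0 where there is no reading), "K" (3x3 intrinsics, pixels), "k1" (the pictures are not rectified: a ray, as slopes to the right and down, at radius r is drawn at 1 + k1 r^2 times it, then the intrinsics apply), "position" and "attitude" of the camera in the world. Camera axes: x right, y up, looking along -z (the intrinsics and any distortion apply to the point x, -y, -z); pixel columns grow to the right and rows downward; lengths in m; the calibration is good to about 2 mm. A picture is of the moment at which its call begins.
- ctrl.close_job(): hands the job in, once; it reports no verdict.
The state is a dict: "clock": time; "joint_pos": joint angles; "qvel": joint speeds; "tau": joint torques, N m; "tool_pos": TCP position; "orientation": TCP orientation; "force": force on the tool from outside, world axes, zero at the start; "moment": the same for the moment, N m; "opening": finger opening in m.
Only numpy, scipy, OpenCV 4.12 (cv2) and the standard library are available. Lean on these libraries where they do the work, as an engineer would, in place of code of your own. Each camera call takes 0.05 s, during which the arm holds its last target.

TASK

Set the soup warmer to the green mark: its black push-push dial sits in the guarded recess, and may be pushed in or popped out. With the dial popped out (press it fully and let go if it is in), turn its white pointer clockwise to the green mark, then press the dial home so that it stays pushed in with the pointer still on green, and let go. Leave everything else on the counter standing where it is.

Things in the scene. Friction and masses are not known exactly. Their poses are not given: they have to be found in the camera images.
- warmer: Stainless soup warmer, 280 mm wide, fixed to the counter; origin on the counter under the recess centre, x to the back. Sloping front panel 170 mm wide with the dial's recess, then a splash guard, then (x over 60 mm) the box, 155 mm high, with a lidded pot to 232 mm. The dial starts pushed in or popped out, at any angle from 1.1 to 1.9 rad.
- recess (a point): Centre of the recess floor, 130 mm above the counter. z: the panel's outward normal, leaning 27 deg from vertical towards the robot side; x: up the slope; y: across. The recess is 124 x 124 mm inside, with lips 20 mm high at front and sides. Round the dial are white ticks, a red tick (dial at 0) and a wider green mark.
- guard_top (a point): Middle of the inner top edge of the splash guard: a plate 6 mm thick, 170 mm wide, along the recess's upper edge (recess x = 68 to 74 mm), 63 mm high along the recess's z, with a lip at its top reaching in to x = 60 mm. It leans out over the recess, so the dial is reached along the panel's normal, not straight down.
- green_mark (a point): Centre of the green mark (18 x 11 mm) on the recess floor, 47 mm from the dial's axis: where the white pointer must point.
- dial_top (a point): Centre of the top of the black dial's grip bar, on its axis. Bar 60 mm long (along x; white pointer stripe at the +x end), 16 mm wide (y), on a disc of 62 mm diameter in a hole of the recess floor. z: dial axis = panel normal. Popped out it is 16 mm above the recess floor with the disc's face level with the floor, so the bar can be gripped; pushed in, about 7 mm.
- plunger: The dial's sliding push-push stem; origin on the axis at the disc's face; level with the recess floor when out, 9 mm below when latched in. From either state, pressing the dial to its stop (15.5 mm below the popped-out place, its top level with the recess floor) and letting go changes the state; a shorter press may change nothing. It takes 3 to 8 N up to the stop, which feels rigid. Pressing does not turn the dial.
- dial (a joint): Angle of the dial in rad, 0 to 4.5 with end stops, growing clockwise as seen looking at the panel (pointer going from recess +x towards -y). 4.0 points at the green mark, 0 at the red tick. It turns with a friction of 0.06 N m and stays where it is left.
- soup_tub: Bystander: yellow paper soup tub with white lid, 116 mm across, 110 mm high; origin at the middle of its underside.
- sauce_bottle: Bystander: amber sauce bottle with red cap, 60 mm across, 170 mm high; origin at the middle of its underside.
- cup_stack: Bystander: stack of paper cups, 102 mm across, 174 mm high; origin at the middle of its underside.
- bowl_stack: Bystander: stack of bowls, 160 mm across, 107 mm high; origin at the middle of its underside.
- chilli_jar: Bystander: jar with red band, 72 mm across, 90 mm high; origin at the middle of its underside.
- pickle_jar: Bystander: jar with green band, 72 mm across, 90 mm high; origin at the middle of its underside.
- serving_spoon: Bystander: steel serving spoon, 200 mm long, lying flat; origin under its middle.

How it is judged:
By the outcome, as a careful person would: the job done as asked, in the order asked, and still so for the second after the job is handed in, with the robot touching nothing.
It also fails if it takes over 72 s, if anything falls off the work surface, if the arm or the gripper's body presses on something with over 40 N, if the wrist force passes 120 N, or if a joint passes its speed limit or range.

## Working session

There is one attempt and no reset: what is moved stays moved. The work goes in short steps, Python scripts to look and compute and a shell command to move; the robot and the scene stay as the last step left them, time stands still between calls to the robot, and variables do not carry over. Pictures are saved under pics/ and viewed, and the job is handed in when it is done.

```bash
mkdir -p pics; ls; cat > h.py <<'E'
import numpy as np, cv2
from scipy.spatial.transform import Rotation as R
from plant import ctrl
def snap(n,f):
    s=ctrl.snapshot(n); cv2.imwrite('pics/'+f+'.png',s['color'][:,:,::-1]); np.save('pics/'+f+'.npy',s,allow_pickle=True); return s
E
python3 - <<'E'
from h import *
print(ctrl.get_obs())
for n in('scene','top'):
    s=snap(n,n+'0'); print(n,s['K'],s['k1'],s['position'],s['attitude'])
E
```

```text
pics
{'clock': 0.0, 'joint_pos': array([ 8.84140697e+01,  2.05910209e+01,  6.31590480e-01, -1.90072084e-02,
       -7.01352823e+01, -1.65051462e+01]), 'qvel': array([-0.00660788, -0.0334008 ,  0.00110342, -0.07706713,  0.03983441,
        0.01430232]), 'tau': array([-3.40914403e-04, -5.82726824e+01,  2.93048269e+01,  6.99672773e+00,
        6.92003465e-03, -1.63108357e-04]), 'tool_pos': array([0.20957012, 0.64142672, 0.40371403]), 'orientation': array([  95.8231362 ,   89.90361607, -102.27441372]), 'force': array([-0.15334877, -1.01459797, -0.18702548]), 'moment': array([ 0.04283326,  0.04248437, -0.02117488]), 'opening': 0.08709005281379814}
scene [[409.26241826   0.         259.94391276]
 [  0.         409.26241826 184.25567209]
 [  0.           0.           1.        ]] -0.09103518563726984 [1.47598475 0.72342342 1.03535166] [5.38178695e+01 6.86357336e-02 1.24685668e+02]
top [[364.10891186   0.         257.18660749]
 [  0.         364.10891186 191.64401329]
 [  0.           0.           1.        ]] 0.005022482908430096 [0.25701017 0.00287838 1.42248894] [  9.98492274   0.39876559 -90.70307768]
```

View pics/scene0.png

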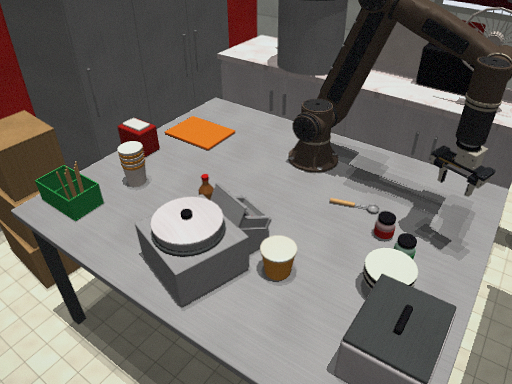

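View pics/top0.png

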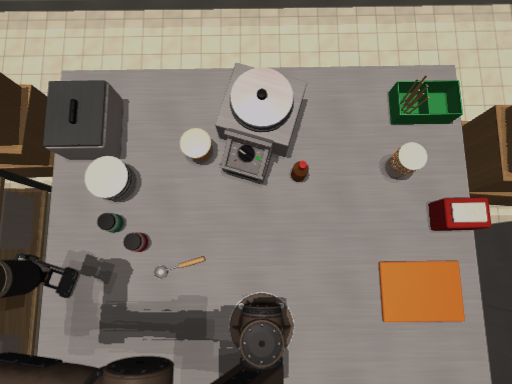

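The overview shows the warmer ahead of the robot, with the recess near top pixel (247,155). The tub is left of it at (196,145) and the bottle right at (300,170). I'll zoom in and deproject the points.

```bash
cat >> h.py <<'E'
def campose(s):
    a=R.from_euler('xyz',s['attitude'],degrees=True); return a,np.array(s['position'])
def rays(s,uv):
    uv=np.asarray(uv,float).reshape(-1,1,2)
    n=cv2.undistortPoints(uv,s['K'],np.array([s['k1'],0,0,0,0])).reshape(-1,2)
    return np.c_[n[:,0],-n[:,1],-np.ones(len(n))]
def cloud(s,u0,u1,v0,v1):
    V,U=np.mgrid[v0:v1,u0:u1]; d=s['depth'][v0:v1,u0:u1]
    a,p=campose(s); r=rays(s,np.c_[U.ravel(),V.ravel()])
    return (a.apply(r*d.ravel()[:,None])+p).reshape(d.shape+(3,)),d
def proj(s,P):
    a,p=campose(s); c=a.inv().apply(np.atleast_2d(P)-p); x=c[:,0]/-c[:,2]; y=-c[:,1]/-c[:,2]; f=1+s['k1']*(x*x+y*y)
    return np.c_[s['K'][0,0]*x*f+s['K'][0,2], s['K'][1,1]*y*f+s['K'][1,2]]
E
python3 - <<'E'
from h import *
s=np.load('pics/top0.npy',allow_pickle=True).item()
cv2.imwrite('pics/topz.png',cv2.resize(s['color'][120:190,205:315,::-1],None,fx=7,fy=7,interpolation=cv2.INTER_CUBIC))
np.set_printoptions(precision=3,suppress=True)
X,d=cloud(s,205,315,120,190)
for v in range(130,186,4): print(v,[ '%.3f %.3f %.3f'%tuple(X[v-120,u-205]) for u in (222,235,245,258,268)])
E
```

```text
130 ['0.725 0.139 0.113', '0.703 0.086 0.174', '0.711 0.051 0.150', '0.257 0.003 1.422', '0.704 -0.033 0.166']
134 ['0.257 0.003 1.422', '0.673 0.083 0.217', '0.680 0.049 0.194', '0.694 0.003 0.152', '0.692 -0.033 0.155']
138 ['0.732 0.151 -0.003', '0.682 0.088 0.147', '0.657 0.048 0.220', '0.663 0.004 0.201', '0.678 -0.033 0.153']
142 ['0.716 0.151 -0.004', '0.668 0.088 0.142', '0.665 0.051 0.150', '0.645 0.004 0.211', '0.642 -0.031 0.217']
146 ['0.697 0.150 0.002', '0.653 0.088 0.141', '0.654 0.052 0.135', '0.651 0.004 0.143', '0.629 -0.031 0.214']
150 ['0.681 0.150 -0.000', '0.641 0.089 0.132', '0.640 0.052 0.134', '0.637 0.004 0.141', '0.629 -0.032 0.166']
154 ['0.664 0.150 0.001', '0.627 0.089 0.125', '0.624 0.052 0.135', '0.625 0.004 0.131', '0.625 -0.032 0.130']
158 ['0.646 0.150 0.003', '0.615 0.090 0.115', '0.616 0.053 0.111', '0.610 0.005 0.127', '0.613 -0.032 0.116']
162 ['0.598 0.137 0.124', '0.601 0.090 0.109', '0.600 0.053 0.111', '0.598 0.005 0.119', '0.603 -0.033 0.098']
166 ['0.586 0.138 0.113', '0.588 0.091 0.103', '0.586 0.053 0.107', '0.584 0.005 0.112', '0.612 -0.035 -0.002']
170 ['0.597 0.150 0.001', '0.568 0.090 0.121', '0.572 0.054 0.103', '0.570 0.005 0.109', '0.596 -0.035 -0.002']
174 ['0.582 0.150 -0.002', '0.580 0.098 0.001', '0.554 0.053 0.112', '0.552 0.005 0.120', '0.579 -0.034 -0.002']
178 ['0.565 0.150 0.000', '0.564 0.098 -0.002', '0.563 0.058 0.001', '0.538 0.006 0.114', '0.562 -0.034 0.001']
182 ['0.548 0.150 0.000', '0.548 0.098 -0.000', '0.547 0.058 -0.001', '0.547 0.006 -0.004', '0.546 -0.034 0.000']
```

View pics/topz.png

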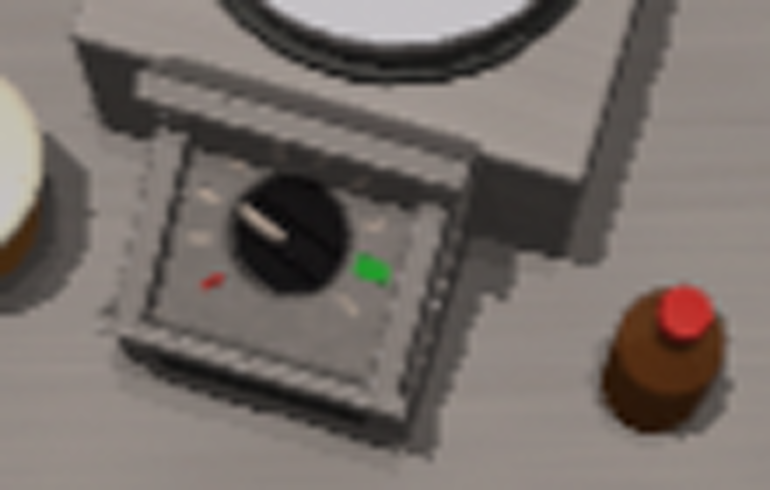

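```bash
cat > fit.py <<'E'
from h import *
from scipy.optimize import least_squares
np.set_printoptions(precision=4,suppress=True)
def frame(x,y,yaw): # recess frame
    Rm=R.from_euler('z',yaw)*R.from_euler('y',-27,degrees=True)
    return Rm,np.array([x,y,0.130])
if __name__=='__main__':
    s=np.load('pics/top0.npy',allow_pickle=True).item()
    hsv=cv2.cvtColor(s['color'],cv2.COLOR_RGB2HSV).astype(int)
    V,U=np.mgrid[0:384,0:512]; box=(U>225)&(U<275)&(V>140)&(V<178)
    g=box&(hsv[...,0]>45)&(hsv[...,0]<80)&(hsv[...,1]>100); r=box&((hsv[...,0]<8)|(hsv[...,0]>172))&(hsv[...,1]>90)
    w=lambda m:np.array([np.average(U[m],weights=hsv[...,1][m]),np.average(V[m],weights=hsv[...,1][m])])
    G,Rd=w(g),w(r); print(G,Rd,g.sum(),r.sum())
    gl=np.array([205+140/7,120+88/7])-.43; gr=np.array([205+470/7,120+172/7])-.43  # lip top corners (approx mid-band)
    dk=box&(hsv[...,2]<40)&(np.hypot(U-246,V-153)<12)
    D=w(dk) if 0 else np.array([U[dk].mean(),V[dk].mean()]); print('disc',D,dk.sum())
    X,d=cloud(s,0,512,0,384)
    def model(p):
        Rm,o=frame(*p[:3]); 
        L=[[.047*np.cos(p[3]-4),.047*np.sin(p[3]-4),0],[.047*np.cos(p[3]),.047*np.sin(p[3]),0],[0,0,.0]]
        return Rm,o,np.array(L)
    def res(p):
        Rm,o,L=model(p); q=proj(s,Rm.apply(L)+o); 
        return np.r_[(q[:2]-[G,Rd]).ravel(),(q[2]-D)]
    # yaw from lips: fit below; first phi/yaw only sum observable -> use guard corners
    def res2(p):
        Rm,o,_=model(p); L=[[.067,.085,.063],[.067,-.085,.063]]
        return np.r_[res(p),.5*(proj(s,Rm.apply(L)+o)-[gl,gr]).ravel()]
    f=least_squares(res2,[.62,.04,-.25,2.2]); print(f.x,f.fun)
    Rm,o=frame(*f.x[:3]); 
    m=box&(s['depth']>0); P=Rm.inv().apply(X[m]-o)
    for a,b,nm in((0.036,.056,'ring'),(0,.005,'bar c'),(0,.028,'disc')):
        rr=np.hypot(P[:,0],P[:,1]); k=(rr>=a)&(rr<b); print(nm,k.sum(),np.percentile(P[k,2],[5,25,50,75,95]))
    # side view of heights across
    for yy in np.arange(-.1,.101,.01):
        k=(abs(P[:,1]-yy)<.005)&(abs(P[:,0]+.02)<.03); 
        if k.any(): print('y%.2f z%.4f'%(yy,np.median(P[k,2])),end='; ')
    print()
    for xx in np.arange(-.1,.1,.01):
        k=(abs(P[:,0]-xx)<.005)&(abs(P[:,1]-.045)<.012); 
        if k.any(): print('x%.2f z%.4f'%(xx,np.median(P[k,2])),end='; ')
E
python3 fit.py
```

```text
[257.7305 158.0656] [235.1072 159.6142] 16 5
disc [246.6596 153.0319] 188
[ 0.6278  0.0476 -0.2789  2.3155] [ 0.4154 -0.0402  0.2104 -0.3257 -0.4424  0.3859 -0.2434 -0.1092 -0.0992
  0.0631]
ring 390 [-0.0054 -0.0026 -0.0008  0.0012  0.0038]
bar c 7 [0.005  0.0058 0.0067 0.008  0.0096]
disc 174 [-0.0113 -0.009  -0.0052  0.0062  0.0094]
y-0.10 z-0.1288; y-0.09 z-0.1332; y-0.08 z-0.0169; y-0.07 z0.0207; y-0.06 z0.0040; y-0.05 z-0.0002; y-0.04 z0.0003; y-0.03 z-0.0013; y-0.02 z0.0013; y-0.01 z-0.0015; y-0.00 z-0.0038; y0.01 z-0.0020; y0.02 z-0.0020; y0.03 z-0.0020; y0.04 z-0.0007; y0.05 z-0.0011; y0.06 z0.0003; y0.07 z0.0177; y0.08 z0.0182; 
x-0.10 z-0.0574; x-0.09 z-0.0400; x-0.08 z-0.0301; x-0.07 z0.0187; x-0.06 z0.0058; x-0.05 z-0.0009; x-0.04 z-0.0008; x-0.03 z-0.0017; x-0.02 z-0.0010; x-0.01 z-0.0000; x-0.00 z-0.0015; x0.01 z-0.0009; x0.02 z-0.0013; x0.03 z-0.0028; x0.04 z-0.0024;
```

```bash
cat > ptr.py <<'E'
from fit import *
import sys
def pointer(s,p,h,show=None):
    """angle of white stripe in recess frame at height h, rectified view"""
    Rm,o=frame(*p[:3]); N=400; ext=.065
    a=np.linspace(ext,-ext,N)  # image rows: x from +ext to -ext ; cols: y from +ext to -ext
    XX,YY=np.meshgrid(a,a,indexing='ij')
    q=proj(s,Rm.apply(np.c_[XX.ravel(),YY.ravel(),np.full(N*N,h)])+o).astype(np.float32).reshape(N,N,2)
    im=cv2.remap(s['color'],q[...,0],q[...,1],cv2.INTER_CUBIC)
    if show: cv2.imwrite('pics/'+show+'.png',im[:,:,::-1])
    g=im.min(axis=2).astype(float); m=(np.hypot(XX,YY)<.029)&(g>90)
    w=g*m; c=np.array([(XX*w).sum(),(YY*w).sum()])/w.sum()
    # principal direction
    dx=np.array([XX[m]-c[0],YY[m]-c[1]]); ev,E=np.linalg.eigh(np.cov(dx)); v=E[:,1]; v*=np.sign(v@c)
    return c,np.arctan2(c[1],c[0]),np.arctan2(v[1],v[0]),np.sqrt(ev)
if __name__=='__main__':
    p=eval(sys.argv[3]); s=np.load('pics/%s.npy'%sys.argv[1],allow_pickle=True).item()
    c,a,b,e=pointer(s,p,float(sys.argv[2]),'rect_'+sys.argv[1]); print(c,'by centre',a,'dial',(p[3]-a)%(2*np.pi),'by axis',b,'dial',(p[3]-b)%(2*np.pi),e)
E
sed -i 's/\[0,0,.0\]\]/[0,0,-.007]]/' fit.py; python3 fit.py|head -5
python3 ptr.py top0 0.007 "[0.6278,0.0476,-0.2789,2.3155]"
```

```text
[257.7305 158.0656] [235.1072 159.6142] 16 5
disc [246.6596 153.0319] 188
[ 0.6274  0.048  -0.2806  2.3205] [ 0.3337  0.0149  0.1382 -0.1935 -0.2438  0.1449 -0.2818 -0.0768 -0.148
  0.1349]
ring 382 [-0.0054 -0.0028 -0.001   0.0011  0.0036]
[0.0049 0.0164] by centre 1.2792921172457812 dial 1.036207882754219 by axis 1.1806964902681076 dial 1.1348035097318925 [0.0016 0.0068]
```

View pics/rect_top0.png

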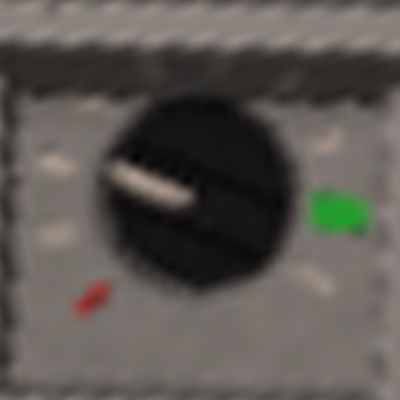

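```bash
cat > tgt.py <<'E'
from fit import *
import sys
P=[0.6274,0.048,-0.2806,2.3205]
def target(beta,h,dx=0,dy=0): # beta deg jaw angle in recess frame, h fingertip height
    Rm,o=frame(*P[:3]); b=np.radians(beta)
    x=np.array([0,0,-1.]); y=np.array([np.cos(b),np.sin(b),0]); M=np.c_[x,y,np.cross(x,y)]
    return R.from_matrix(Rm.as_matrix()@M), Rm.apply([dx,dy,h+.178])+o
def state():
    o=ctrl.get_obs(); return o,R.from_euler('xyz',o['orientation'],degrees=True),np.array(o['tool_pos'])
def report(beta,h,dx=0,dy=0):
    o,A,p=state(); T,t=target(beta,h,dx,dy)
    Rm,oo=frame(*P[:3]); tip=Rm.inv().apply(p+A.apply([.178,0,0])-oo); yr=Rm.inv().apply(A.apply([0,1,0]))
    print('t %.2f q'%o['clock'],o['joint_pos'].round(1),'F',o['force'].round(1),'open %.4f'%o['opening'])
    print('tcp',p,'tip in recess mm',tip*1e3,'beta',np.degrees(np.arctan2(yr[1],yr[0])).round(2),'Fn %.1f'%(Rm.inv().apply(o['force'])[2]))
    print('to target: shift(tool now) mm',A.inv().apply(t-p)*1e3,'rotvec deg',np.degrees((A.inv()*T).as_rotvec()), 'shift in target axes',T.inv().apply(t-p)*1e3)
if __name__=='__main__': report(*map(float,sys.argv[1:]))
E
for b in -23 157; do python3 tgt.py $b .1; done; python3 - <<'E'
from tgt import *
o,A,p=state(); print(A.as_matrix())
E
```

```text
t 0.10 q [ 88.4  20.6   0.6  -0.  -70.1 -16.5] F [-0.2  0.6  0.2] open 0.0873
tcp [0.2096 0.6415 0.4038] tip in recess mm [-460.6539  454.2703  342.2206] beta -91.76 Fn 0.4
to target: shift(tool now) mm [  26.8371  438.6976 -455.3921] rotvec deg [-67.6569  24.2341  15.3211] shift in target axes [222.8267 527.2669 269.9919]
t 0.10 q [ 88.4  20.6   0.6  -0.  -70.1 -16.5] F [-0.2  0.6  0.2] open 0.0873
tcp [0.2096 0.6415 0.4038] tip in recess mm [-460.6539  454.2703  342.2206] beta -91.76 Fn 0.4
to target: shift(tool now) mm [  26.8371  438.6976 -455.3921] rotvec deg [108.6445  16.9098 -26.7471] shift in target axes [ 222.8267 -527.2669 -269.9919]
[[-0.0003 -0.3107 -0.9505]
 [-0.0015 -0.9505  0.3107]
 [-1.      0.0016 -0.0001]]
```

```bash
python3 -m inch '[-0.005,0.042,-0.044,0,0,0,0, -0.005,0.042,-0.044,0,0,0,0, -0.005,0.042,-0.044,0,0,0,0, -0.005,0.042,-0.044,0,0,0,0, -0.005,0.042,-0.044,0,0,0,0, -0.005,0.042,-0.044,0,0,0,0, 0,0.042,-0.044,0,0,0,0, 0,0.042,-0.044,0,0,0,0]'; python3 tgt.py -23 .1; python3 tgt.py 157 .1
```

```text
clock: 1.1
tool_pos: [0.4428, 0.2043, 0.4328]
orientation: [100.2, 89.6, -97.5]
force: [1.7, 0.4, 0.4]
opening: 0.013
t 1.10 q [ 48.    1.6 -19.7   0.2 -69.1  24.2] F [1.7 0.4 0.4] open 0.0130
tcp [0.4428 0.2043 0.4328] tip in recess mm [-139.7897   97.8243  211.2923] beta -91.28 Fn -0.3
to target: shift(tool now) mm [ 55.868   95.9334 -97.1661] rotvec deg [-67.2074  24.2835  15.0958] shift in target axes [91.9707 93.1408 68.0578]
t 1.10 q [ 48.    1.6 -19.7   0.2 -69.1  24.2] F [1.7 0.4 0.4] open 0.0130
tcp [0.4428 0.2043 0.4328] tip in recess mm [-139.7897   97.8243  211.2923] beta -91.28 Fn -0.3
to target: shift(tool now) mm [ 55.868   95.9334 -97.1661] rotvec deg [109.1054  16.6979 -26.8606] shift in target axes [ 91.9707 -93.1408 -68.0578]
```

```bash
python3 -m inch '[0,0.048,-0.049,0,0,0,0, 0,0.048,-0.049,0,0,0,0, 0,0,0,-9.5,3.4,2.1,0, 0,0,0,-9.5,3.4,2.1,0, 0,0,0,-9.5,3.4,2.1,0, 0,0,0,-9.5,3.4,2.1,0, 0,0,0,-9.5,3.4,2.1,0, 0,0,0,-9.5,3.4,2.1,0, 0,0,0,-9.5,3.4,2.1,0]'; python3 tgt.py -23 .1
```

```text
clock: 2.22
tool_pos: [0.502, 0.0869, 0.4312]
orientation: [111.9, 63.1, -16.3]
force: [0.2, -1.1, -0.6]
opening: 0.0002
t 2.23 q [ 37.1  -3.5 -39.8  33.  -41.8  82. ] F [ 0.2 -1.1 -0.6] open 0.0002
tcp [0.502  0.0869 0.4312] tip in recess mm [ 19.5545   2.3245 149.9122] beta -22.14 Fn -0.7
to target: shift(tool now) mm [ 49.944  -17.3219   9.7917] rotvec deg [0.8647 0.1213 0.0369] shift in target axes [ 49.9118 -17.2035  10.1579]
```

```bash
python3 -m inch '[0,-0.017,0.01,0.9,0.1,0,0, 0.03,0,0,0,0,0,0, 0.04,0,0,0,0,0,0, 0,0,0,0,0,0,0]'; python3 tgt.py -23 .03; python3 -c "
from h import *
snap('scene','scene1');s=snap('top','top1')
cv2.imwrite('pics/z1.png',cv2.resize(np.load('pics/scene1.npy',allow_pickle=True).item()['color'][130:280,150:340,::-1],None,fx=4,fy=4,interpolation=cv2.INTER_CUBIC))"
```

```text
clock: 2.72
tool_pos: [0.5137, 0.0796, 0.3582]
orientation: [113.1, 63.0, -15.8]
force: [-0.2, 0.2, -0.7]
opening: 0.0003
t 2.73 q [ 32.2   1.2 -47.9  43.7 -29.2  72.4] F [-0.2  0.2 -0.7] open 0.0003
tcp [0.5137 0.0796 0.3582] tip in recess mm [-1.5161 -0.8187 78.9213] beta -22.85 Fn -0.6
to target: shift(tool now) mm [48.9231  0.9867 -1.5686] rotvec deg [ 0.1507 -0.1     0.0412] shift in target axes [48.9209  0.9473 -1.6565]
```

View pics/z1.png

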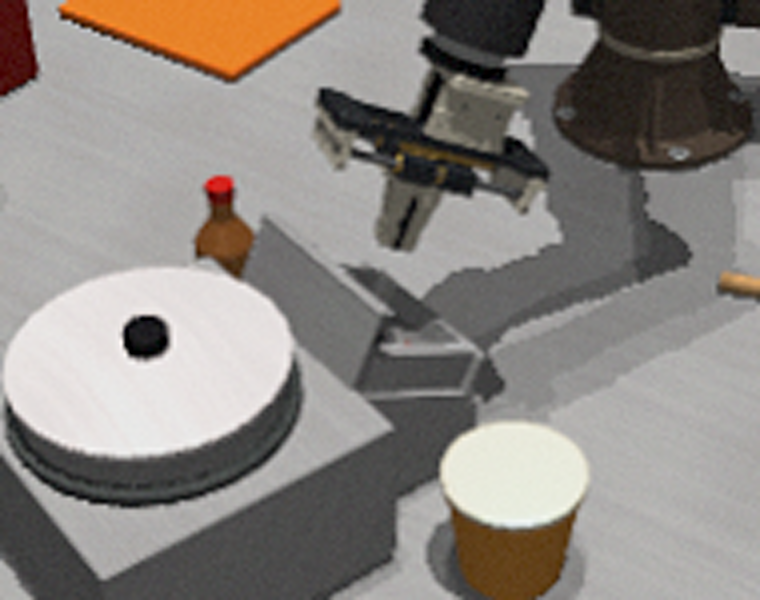

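```bash
python3 -m inch '[0.01,0.001,-0.0015,0,0,0,0, 0.01,0,0,0,0,0,0,0.01,0,0,0,0,0,0,0,0,0,0,0,0,0]'; python3 tgt.py -23 .02
```

```text
clock: 3.32
tool_pos: [0.5304, 0.0791, 0.3386]
orientation: [114.2, 62.4, -14.7]
force: [0.0, -0.7, -0.5]
opening: 0.0007
t 3.33 q [ 28.6   3.8 -49.5  50.7 -24.2  67.8] F [ 0.  -0.7 -0.5] open 0.0007
tcp [0.5304 0.0791 0.3386] tip in recess mm [ 5.706   4.962  54.1572] beta -22.93 Fn -0.6
to target: shift(tool now) mm [34.0624 -2.669   4.7707] rotvec deg [ 0.071  -0.8054 -0.2595] shift in target axes [34.1378 -2.5089  4.2945]
```

```bash
python3 -m inch '[0,-0.0025,0.004,0,-0.8,-0.2,0,0,0,0,0,0,0,0]'; python3 tgt.py -23 .02;python3 -m inch '[0,0,0,0,0,0,0,0,0,0,0,0,0,0]'; python3 tgt.py -23 .02
```

```text
clock: 3.58
tool_pos: [0.5261, 0.0775, 0.3379]
orientation: [112.9, 62.9, -16.1]
force: [0.7, -0.1, -0.5]
opening: 0.0006
t 3.58 q [ 29.3   3.6 -49.5  49.3 -25.3  68.6] F [ 0.7 -0.1 -0.5] open 0.0006
tcp [0.5261 0.0775 0.3379] tip in recess mm [ 0.7164  0.2767 55.11  ] beta -22.96 Fn -0.8
to target: shift(tool now) mm [35.109  -0.3232  0.4519] rotvec deg [ 0.0439 -0.033  -0.0916] shift in target axes [35.1097 -0.2667  0.4319]
clock: 3.82
tool_pos: [0.5261, 0.078, 0.3386]
orientation: [113.1, 62.8, -15.9]
force: [-0.8, 0.7, 0.4]
opening: 0.0006
t 3.83 q [ 29.4   3.6 -49.4  49.3 -25.3  68.6] F [-0.8  0.7  0.4] open 0.0006
tcp [0.5261 0.078  0.3386] tip in recess mm [ 1.0632  0.9296 55.8513] beta -22.94 Fn 0.8
to target: shift(tool now) mm [35.848  -0.3331  0.9773] rotvec deg [ 0.0564 -0.1182 -0.1143] shift in target axes [35.8505 -0.2607  0.9036]
```

```bash
python3 -m inch '[0.005,0,0.0005,0,0,0,0,0.006,0,0,0,0,0,0,0.006,0,0,0,0,0,0,0,0,0,0,0,0,0]'; python3 tgt.py -23 .02;python3 -m inch '[0.006,0,0,0,0,0,0,0.006,0,0,0,0,0,0,0,0,0,0,0,0,0]'; python3 tgt.py -23 .02
```

```text
clock: 4.32
tool_pos: [0.5337, 0.0753, 0.3219]
orientation: [113.0, 62.9, -16.0]
force: [-0.4, 0.4, -0.0]
opening: 0.0006
t 4.33 q [ 26.6   5.3 -50.9  55.  -22.1  64.8] F [-0.4  0.4 -0. ] open 0.0006
tcp [0.5337 0.0753 0.3219] tip in recess mm [ 0.5088  0.4445 37.3178] beta -22.93 Fn 0.2
to target: shift(tool now) mm [17.3167 -0.0666  0.3345] rotvec deg [ 0.0747 -0.0974 -0.0815] shift in target axes [17.3173 -0.0416  0.3051]
clock: 4.7
tool_pos: [0.5392, 0.0733, 0.3107]
orientation: [113.0, 62.9, -16.0]
force: [0.0, -0.2, 0.4]
opening: 0.0004
t 4.70 q [ 24.3   6.5 -51.9  59.9 -19.9  61.6] F [ 0.  -0.2  0.4] open 0.0004
tcp [0.5392 0.0733 0.3107] tip in recess mm [ 0.5355 -0.0594 24.61  ] beta -22.95 Fn 0.3
to target: shift(tool now) mm [ 4.6094 -0.3008  0.013 ] rotvec deg [ 0.0539 -0.0466 -0.0712] shift in target axes [ 4.6098 -0.2951  0.0095]
```

```bash
python3 -m inch '[0.006,0,0,0,0,0,0,0.006,0,0,0,0,0,0,0,0,0,0,0,0,0]'; python3 tgt.py -23 .00;python3 -m inch '[0.002,0,0,0,0,0,0,0.002,0,0,0,0,0,0,0.002,0,0,0,0,0,0]'; python3 tgt.py -23 .0
```

```text
clock: 5.08
tool_pos: [0.5448, 0.0716, 0.3005]
orientation: [113.0, 62.9, -16.0]
force: [-0.5, -0.8, -0.1]
opening: 0.0007
t 5.08 q [ 21.7   7.6 -52.8  65.6 -17.8  57.9] F [-0.5 -0.8 -0.1] open 0.0007
tcp [0.5448 0.0716 0.3005] tip in recess mm [ 1.2285 -0.1543 12.9323] beta -22.97 Fn 0.1
to target: shift(tool now) mm [12.93   -0.8694  0.1442] rotvec deg [ 0.027  -0.0671 -0.1117] shift in target axes [12.9318 -0.8441  0.1295]
clock: 5.45
tool_pos: [0.5475, 0.0711, 0.2959]
orientation: [113.1, 62.8, -15.9]
force: [-2.8, 0.3, 2.7]
opening: 0.0004
t 5.45 q [ 20.2   8.1 -53.2  69.1 -16.8  55.7] F [-2.8  0.3  2.7] open 0.0004
tcp [0.5475 0.0711 0.2959] tip in recess mm [1.8409 0.3045 7.5356] beta -22.97 Fn 3.7
to target: shift(tool now) mm [ 7.5299 -1.1     0.5937] rotvec deg [ 0.0279 -0.1362 -0.16  ] shift in target axes [ 7.5344 -1.0787  0.5764]
```

```bash
python3 -m inch '[0.002,-0.0005,0,0,0,0,0,0.002,-0.0005,0,0,0,0,0,0.002,0,0,0,0,0,0]'; python3 tgt.py -23 .00;python3 -m inch '[0.0015,0,0,0,0,0,0,0.0015,0,0,0,0,0,0]'; python3 tgt.py -23 .0
```

```text
clock: 5.82
tool_pos: [0.5498, 0.0706, 0.2906]
orientation: [113.1, 62.7, -16.0]
force: [-2.4, 0.6, 3.6]
opening: 0.0006
t 5.83 q [ 18.4   8.6 -53.7  73.3 -15.7  52.8] F [-2.4  0.6  3.6] open 0.0006
tcp [0.5498 0.0706 0.2906] tip in recess mm [1.8136 0.2748 1.8356] beta -23.02 Fn 4.3
to target: shift(tool now) mm [ 1.8285 -0.7528  0.5278] rotvec deg [-0.0197 -0.1412 -0.2631] shift in target axes [ 1.8332 -0.7446  0.5231]
clock: 6.08
tool_pos: [0.5501, 0.0703, 0.2895]
orientation: [113.2, 62.5, -15.8]
force: [-30.1, 4.3, 31.0]
opening: 0.0006
t 6.08 q [ 17.5   8.7 -54.   75.5 -15.2  51.5] F [-30.1   4.3  31. ] open 0.0006
tcp [0.5501 0.0703 0.2895] tip in recess mm [2.1739 0.409  0.6563] beta -22.98 Fn 41.3
to target: shift(tool now) mm [ 0.6442 -0.6848  0.3615] rotvec deg [ 0.0207 -0.2791 -0.3737] shift in target axes [ 0.6504 -0.6804  0.3586]
```

```bash
python3 -m inch '[-0.003,0,0,0,0,0,0,-0.004,0,0,0,0,0,0,-0.003,0,0,0,0,0,0,0,0,0,0,0,0,0]'; python3 tgt.py -23 .03
```

```text
clock: 6.58
tool_pos: [0.5452, 0.0717, 0.2987]
orientation: [113.3, 62.5, -15.7]
force: [-1.2, -1.8, 2.4]
opening: 0.0002
t 6.58 q [ 20.4   7.7 -53.4  69.1 -16.9  55.6] F [-1.2 -1.8  2.4] open 0.0002
tcp [0.5452 0.0717 0.2987] tip in recess mm [ 1.7949  0.611  11.185 ] beta -22.96 Fn 2.4
to target: shift(tool now) mm [-18.824   -0.2184   0.0791] rotvec deg [ 0.0399 -0.3447 -0.348 ] shift in target axes [-18.8215  -0.3326   0.1926]
```

```bash
python3 -m inch '[-0.006,0,0,0,-0.3,-0.3,0,-0.006,0,0,0,0,0,0,-0.006,0,0,0,0,0,0.044,-0.006,0,0,0,0,0,0.044,0,0,0,0,0,0,0.044,0,0,0,0,0,0,0.044]'; python3 tgt.py -22.4 .003
```

```text
clock: 7.32
tool_pos: [0.5347, 0.0754, 0.3178]
orientation: [112.8, 63.2, -16.1]
force: [-0.4, 0.2, -0.1]
opening: 0.0344
t 7.33 q [ 26.4   5.7 -51.   55.3 -21.8  64.6] F [-0.4  0.2 -0.1] open 0.0344
tcp [0.5347 0.0754 0.3178] tip in recess mm [-1.3935  0.6413 33.2683] beta -22.86 Fn 0.1
to target: shift(tool now) mm [30.2651  1.1701  0.2479] rotvec deg [-0.4613  0.0764  0.1412] shift in target axes [30.2676  1.0933  0.2974]
```

```bash
python3 -m inch '[0.004,0.001,0,0,0,0,0.044,0.006,0,0,0,0,0,0.044,0,0,0,0,0,0,0.044]'; python3 tgt.py -22.4 .003; python3 -m inch '[0.006,0,0,0,0,0,0.044,0.006,0,0,0,0,0,0.044,0,0,0,0,0,0,0.044]'; python3 tgt.py -22.4 .003
```

```text
clock: 7.7
tool_pos: [0.5401, 0.0732, 0.3078]
orientation: [112.7, 63.2, -16.2]
force: [-0.3, -0.1, -0.6]
opening: 0.0438
t 7.70 q [ 24.4   6.8 -51.8  59.5 -19.9  62. ] F [-0.3 -0.1 -0.6] open 0.0438
tcp [0.5401 0.0732 0.3078] tip in recess mm [-1.0271 -0.1563 21.6831] beta -22.85 Fn -0.4
to target: shift(tool now) mm [18.6801  0.3528 -0.1208] rotvec deg [-0.4452  0.151   0.1923] shift in target axes [18.6815  0.2908 -0.069 ]
clock: 8.07
tool_pos: [0.5455, 0.0711, 0.2965]
orientation: [112.7, 63.3, -16.3]
force: [0.9, -0.4, -0.4]
opening: 0.0444
t 8.07 q [ 21.6   8.  -52.8  65.4 -17.7  58.1] F [ 0.9 -0.4 -0.4] open 0.0444
tcp [0.5455 0.0711 0.2965] tip in recess mm [-1.03   -0.8158  8.9608] beta -22.88 Fn -0.8
to target: shift(tool now) mm [ 5.9566  0.0177 -0.5356] rotvec deg [-0.478   0.2044  0.2054] shift in target axes [ 5.9585  0.0007 -0.5143]
```

```bash
python3 -m inch '[0.003,0,-0.0005,0,0.2,0.2,0.044,0.0025,0,0,0,0,0,0.044,0,0,0,0,0,0,0.044]'; python3 tgt.py -22.4 .003; python3 -m inch '[0,0,0,0,0,0,0.005,0,0,0,0,0,0,0.005,0,0,0,0,0,0,0.005,0,0,0,0,0,0,0.005]'; python3 tgt.py -22.4 .003
```

```text
clock: 8.45
tool_pos: [0.5485, 0.0704, 0.2921]
orientation: [112.9, 63.0, -16.1]
force: [0.3, -0.0, 0.3]
opening: 0.0439
t 8.45 q [ 19.6   8.5 -53.4  70.4 -16.4  54.9] F [ 0.3 -0.   0.3] open 0.0439
tcp [0.5485 0.0704 0.2921] tip in recess mm [ 0.5443 -0.3857  3.6683] beta -22.91 Fn 0.1
to target: shift(tool now) mm [ 0.6679 -0.5569 -0.1205] rotvec deg [-0.5126  0.0075 -0.0305] shift in target axes [ 0.6682 -0.5554 -0.1254]
clock: 8.95
tool_pos: [0.5479, 0.071, 0.2919]
orientation: [113.0, 63.0, -15.9]
force: [-3.8, 3.5, -0.5]
opening: 0.0154
t 8.95 q [ 19.7   8.5 -53.4  70.2 -16.3  55. ] F [-3.8  3.5 -0.5] open 0.0154
tcp [0.5479 0.071  0.2919] tip in recess mm [-0.3618  0.3045  3.7944] beta -22.84 Fn 1.6
to target: shift(tool now) mm [0.794  0.2943 0.0108] rotvec deg [-0.4427 -0.042   0.0507] shift in target axes [0.7943 0.2935 0.0125]
```

```bash
python3 -m inch '[0,0,0,6,0,0,0.005,0,0,0,8,0,0,0.005,0,0,0,8,0,0,0.005,0,0,0,8,0,0,0.005,0,0,0,0,0,0,0.005]'; python3 tgt.py 173.8 .0035
```

```text
clock: 9.57
tool_pos: [0.5479, 0.071, 0.2922]
orientation: [143.7, 63.0, -16.1]
force: [0.3, 0.6, -1.0]
opening: 0.0158
t 9.57 q [ 19.7   8.4 -53.4  70.2 -16.4  24.2] F [ 0.3  0.6 -1. ] open 0.0158
tcp [0.5479 0.071  0.2922] tip in recess mm [-0.1543  0.1209  4.0818] beta -53.65 Fn -0.9
to target: shift(tool now) mm [ 0.5818  0.1818 -0.0757] rotvec deg [132.5509  -0.0012   0.0098] shift in target axes [ 0.5818 -0.1787 -0.0827]
```

Clean so far: 30.8° turned, with negligible force. I'll carry on.

```bash
python3 -m inch '[0,0,0,8,0,0,0.005,0,0,0,9,0,0,0.005,0,0,0,9,0,0,0.005,0,0,0,9,0,0,0.005,0,0,0,9,0,0,0.005,0,0,0,9,0,0,0.005,0,0,0,0,0,0,0.005]'; python3 tgt.py 173.8 .0035;  python3 -m inch '[0,0,0,8,0,0,0.005,0,0,0,9,0,0,0.005,0,0,0,9,0,0,0.005,0,0,0,9,0,0,0.005,0,0,0,9,0,0,0.005,0,0,0,9,0,0,0.005,0,0,0,0,0,0,0.005]'; python3 tgt.py 173.8 .0035
```

```text
clock: 10.45
tool_pos: [0.5478, 0.0707, 0.2922]
orientation: [-163.4, 63.0, -16.3]
force: [0.7, -0.1, -0.3]
opening: 0.0158
t 10.45 q [ 19.7   8.4 -53.4  70.2 -16.5 -28.9] F [ 0.7 -0.1 -0.3] open 0.0158
tcp [0.5478 0.0707 0.2922] tip in recess mm [-0.0657 -0.5164  4.0967] beta -106.74 Fn -0.6
to target: shift(tool now) mm [ 0.5962 -0.25   -0.065 ] rotvec deg [79.4609 -0.0996 -0.0372] shift in target axes [ 0.5965 -0.11    0.233 ]
clock: 11.32
tool_pos: [0.5474, 0.0706, 0.292]
orientation: [-111.6, 63.0, -16.4]
force: [1.0, 0.7, -1.1]
opening: 0.0157
t 11.32 q [ 19.8   8.4 -53.5  70.2 -16.6 -80.9] F [ 1.   0.7 -1.1] open 0.0157
tcp [0.5474 0.0706 0.292 ] tip in recess mm [-0.5204 -0.9673  4.0918] beta -158.76 Fn -1.3
to target: shift(tool now) mm [ 0.5899 -0.6833  0.2309] rotvec deg [27.4369 -0.1645 -0.0109] shift in target axes [ 0.5911 -0.5003  0.5181]
```

```bash
python3 -m inch '[0,0,0,8,0,0,0.005,0,0,0,8,0,0,0.005,0,0,0,6,0,0,0.005,0,0,0,4,0,0,0.005,0,0,0,0,0,0,0.005,0,0,0,0,0,0,0.005]'; python3 tgt.py 173.8 .0035
```

```text
clock: 12.08
tool_pos: [0.5471, 0.0707, 0.2919]
orientation: [-87.3, 63.0, -16.5]
force: [0.1, -0.0, -0.7]
opening: 0.0158
t 12.07 q [  19.8    8.4  -53.5   70.2  -16.6 -105.2] F [ 0.1 -0.  -0.7] open 0.0158
tcp [0.5471 0.0707 0.2919] tip in recess mm [-0.8264 -0.991   4.074 ] beta 176.94 Fn -0.7
to target: shift(tool now) mm [ 0.5718 -0.7983  0.4834] rotvec deg [ 3.1401 -0.1775  0.0133] shift in target axes [ 0.5732 -0.7708  0.5246]
```

```bash
python3 -m inch '[0,0,0,2.8,0,0,0.005,0,0,0,0,0,0,0.005,0,0,0,0,0,0,0.005]'; python3 tgt.py 173.8 .0035; python3 -m inch '[0,0,0,0,0,0,0.04,0,0,0,0,0,0,0.04,0,0,0,0,0,0,0.04]'; python3 tgt.py 173.8 .03
```

```text
clock: 12.45
tool_pos: [0.5471, 0.0707, 0.2919]
orientation: [-85.0, 63.0, -16.5]
force: [-0.9, 0.2, 0.2]
opening: 0.0157
t 12.45 q [  19.8    8.4  -53.5   70.2  -16.6 -107.6] F [-0.9  0.2  0.2] open 0.0157
tcp [0.5471 0.0707 0.2919] tip in recess mm [-0.8364 -1.0043  4.0869] beta 174.62 Fn 0.5
to target: shift(tool now) mm [ 0.5846 -0.7899  0.5247] rotvec deg [ 0.8201 -0.1787  0.0178] shift in target axes [ 0.586  -0.7825  0.5341]
clock: 12.82
tool_pos: [0.5472, 0.0708, 0.292]
orientation: [-85.1, 63.0, -16.4]
force: [-0.2, -0.6, 0.1]
opening: 0.038
t 12.82 q [  19.8    8.4  -53.5   70.2  -16.6 -107.4] F [-0.2 -0.6  0.1] open 0.0380
tcp [0.5472 0.0708 0.292 ] tip in recess mm [-0.7114 -0.7916  4.1853] beta 174.76 Fn 0.1
to target: shift(tool now) mm [-25.8159  -0.7154   0.3258] rotvec deg [ 0.9609 -0.1481  0.0235] shift in target axes [-25.8153  -0.6987   0.4043]
```

```bash
python3 -m inch '[-0.006,0,0,0,0,0,0.04,-0.008,0,0,0,0,0,0.04,-0.01,0,0,0,0,0,0.04,-0.01,0,0,0,0,0,0.04,-0.015,0,0,0,0,0,0.04,-0.02,0,0,0,0,0,0.02,-0.025,0,0,0,0,0,0,-0.025,0,0,0,0,0,0,-0.025,0,0,0,0,0,0,0,0,0,0,0,0,0]'; python3 tgt.py 173.8 .12; python3 -c "
from tgt import *
o,A,p=state(); print(A.inv().apply([-.05,.16,0.03]))"
```

```text
clock: 14.08
tool_pos: [0.4822, 0.0894, 0.4236]
orientation: [-85.1, 63.2, -16.3]
force: [-1.2, 0.5, -0.1]
opening: 0.0005
t 14.07 q [ 39.   -5.1 -42.4  33.8 -41.8 -83.6] F [-1.2  0.5 -0.1] open 0.0005
tcp [0.4822 0.0894 0.4236] tip in recess mm [ -1.8187  -0.7419 152.1582] beta 174.84 Fn 0.5
to target: shift(tool now) mm [32.152  -1.3165  0.5785] rotvec deg [ 1.0361 -0.1288 -0.167 ] shift in target axes [32.157  -1.2128  0.529 ]
[-0.0687  0.0812  0.133 ]
```

```bash
python3 -m inch '[-0.023,0.027,0.044,0,0,0,0,-0.023,0.027,0.044,0,0,0,0,-0.023,0.027,0.044,0,0,0,0,0,0,0,0,0,0,0]'; python3 -c "
from h import *
s=snap('top','top2'); cv2.imwrite('pics/topz2.png',cv2.resize(s['color'][100:230,175:345,::-1],None,fx=4,fy=4,interpolation=cv2.INTER_CUBIC))"; python3 ptr.py top2 .016 "[0.6274,0.048,-0.2806,2.3205]"
```

```text
clock: 14.58
tool_pos: [0.4311, 0.2514, 0.4522]
orientation: [-85.2, 63.2, -16.7]
force: [0.5, 0.1, -0.2]
opening: 0.0002
[-0.0023 -0.0145] by centre -1.7295085018533691 dial 4.05000850185337 by axis -1.68699996239229 dial 4.00749996239229 [0.0018 0.0071]
```

View pics/topz2.png

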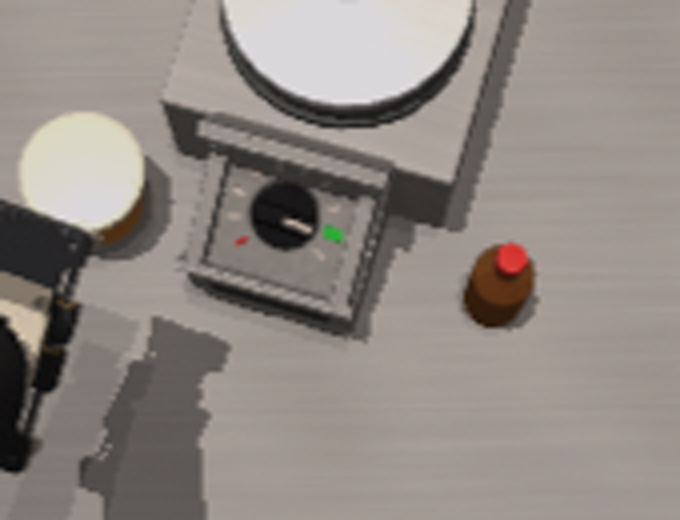

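View pics/rect_top2.png

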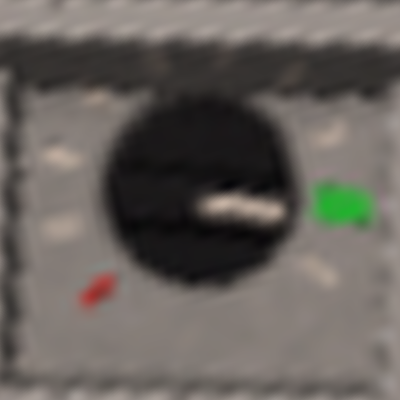

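The top view shows the white pointer at zoomed pixel (298,226), aimed at the green mark at (333,233). The measured dial angle is about 4.0, and the bystanders haven't moved. Next I go back to press it home.

```bash
python3 -m inch '[0.023,-0.027,-0.044,0,0,0,0,0.023,-0.027,-0.044,0,0,0,0,0.023,-0.027,-0.044,0,0,0,0,0,0,0,0,0,0,0]'; python3 tgt.py 174.8 .06
```

```text
clock: 15.12
tool_pos: [0.481, 0.0827, 0.4165]
orientation: [-86.0, 63.5, -17.6]
force: [-0.0, 0.3, -0.6]
opening: -0.0003
t 15.12 q [ 38.2  -4.9 -43.2  34.  -41.3 -83.7] F [-0.   0.3 -0.6] open -0.0003
tcp [0.481  0.0827 0.4165] tip in recess mm [ -5.316   -9.2584 145.5484] beta 174.63 Fn -0.5
to target: shift(tool now) mm [85.4058 -3.7375  8.5804] rotvec deg [-0.1654 -0.7019 -0.428 ] shift in target axes [85.5301 -3.1223  7.5235]
```

```bash
python3 -m inch '[0,-0.0035,0.008,0,-0.7,-0.4,0,0.02,0,0,0,0,0,0,0.02,0,0,0,0,0,0,0.02,0,0,0,0,0,0,0.012,0,0,0,0,0,0,0.01,0,0,0,0,0,0,0,0,0,0,0,0,0]'; python3 tgt.py 174.8 .02
```

```text
clock: 16.0
tool_pos: [0.5257, 0.0842, 0.3429]
orientation: [-84.1, 62.9, -15.2]
force: [-0.3, 0.7, -0.2]
opening: 0.0006
t 16.00 q [ 30.5   3.4 -48.7  47.7 -26.1 -92.8] F [-0.3  0.7 -0.2] open 0.0006
tcp [0.5257 0.0842 0.3429] tip in recess mm [ 0.9082  7.9461 60.6173] beta 174.94 Fn 0.0
to target: shift(tool now) mm [40.5619  0.1222 -6.9809] rotvec deg [0.1426 0.423  0.0337] shift in target axes [40.6124  0.0814 -6.6815]
```

```bash
python3 -m inch '[0,0,-0.007,0,0.4,0,0,0.006,0,0,0,0,0,0,0.008,0,0,0,0,0,0,0.008,0,0,0,0,0,0,0,0,0,0,0,0,0]'; python3 tgt.py 174.8 .02
```

```text
clock: 16.62
tool_pos: [0.5333, 0.0763, 0.3239]
orientation: [-84.6, 62.8, -15.6]
force: [-0.2, -0.3, 0.2]
opening: 0.0005
t 16.62 q [ 26.9   5.1 -50.8  54.5 -22.3 -96.9] F [-0.2 -0.3  0.2] open 0.0005
tcp [0.5333 0.0763 0.3239] tip in recess mm [ 0.9482  1.8493 39.3679] beta 175.03 Fn 0.2
to target: shift(tool now) mm [19.3598  0.3654 -1.2692] rotvec deg [0.2349 0.237  0.1509] shift in target axes [19.3658  0.3093 -1.1905]
```

```bash
python3 -m inch '[0.006,0,-0.0015,0,0.2,0.1,0,0.006,0,0,0,0,0,0,0.006,0,0,0,0,0,0,0,0,0,0,0,0,0]'; python3 tgt.py 174.8 .016
```

```text
clock: 17.12
tool_pos: [0.541, 0.0728, 0.3079]
orientation: [-84.8, 62.9, -15.9]
force: [-0.3, 0.3, -0.4]
opening: 0.0002
t 17.12 q [  23.6    6.8  -52.2   61.5  -19.2 -101.4] F [-0.3  0.3 -0.4] open 0.0002
tcp [0.541  0.0728 0.3079] tip in recess mm [ 1.0422  0.257  21.3168] beta 175.04 Fn -0.2
to target: shift(tool now) mm [ 5.3149  0.6984 -0.0272] rotvec deg [0.2355 0.1061 0.1052] shift in target axes [ 5.3162  0.6886 -0.0202]
```

```bash
python3 -m inch '[0.004,0.001,0,0,0,0,0,0.003,0,0,0,0,0,0,0.003,0,0,0,0,0,0,0.003,0,0,0,0,0,0]'; python3 tgt.py 174.8 .0;  python3 -m inch '[0.003,0,0,0,0,0,0,0.003,0,0,0,0,0,0,0.002,0,0,0,0,0,0]'; python3 tgt.py 174.8 .0
```

```text
clock: 17.62
tool_pos: [0.5459, 0.0716, 0.2964]
orientation: [-84.8, 62.8, -15.8]
force: [-3.1, 0.0, 2.7]
opening: -0.0001
t 17.62 q [  20.4    7.9  -53.3   68.7  -16.8 -106.2] F [-3.1  0.   2.7] open -0.0001
tcp [0.5459 0.0716 0.2964] tip in recess mm [0.5047 0.5122 8.8464] beta 175.03 Fn 3.7
to target: shift(tool now) mm [ 8.8449 -0.0577 -0.1204] rotvec deg [0.2295 0.1472 0.1745] shift in target axes [ 8.845  -0.0851 -0.0974]
clock: 18.0
tool_pos: [0.5494, 0.0705, 0.2893]
orientation: [-84.7, 62.8, -15.8]
force: [-23.9, 2.5, 24.4]
opening: 0.0004
t 18.00 q [  18.1    8.7  -53.9   74.1  -15.4 -109.6] F [-23.9   2.5  24.4] open 0.0004
tcp [0.5494 0.0705 0.2893] tip in recess mm [0.734  0.4853 0.7761] beta 175.03 Fn 32.5
to target: shift(tool now) mm [ 0.7739  0.0218 -0.0373] rotvec deg [0.2329 0.1653 0.2154] shift in target axes [ 0.7741  0.0188 -0.0351]
```

Stop felt at 32 N. Now I release and check that the contact force ends near 7 mm.

```bash
python3 -m inch '[-0.003,0,0,0,0,0,0,-0.004,0,0,0,0,0,0,-0.003,0,0,0,0,0,0,0,0,0,0,0,0,0]'; python3 tgt.py 174.8 .0;  python3 -m inch '[-0.006,0,0,0,0,0,0,-0.008,0,0,0,0,0,0,-0.01,0,0,0,0,0,0,-0.01,0,0,0,0,0,0,-0.015,0,0,0,0,0,0,-0.02,0,0,0,0,0,0,-0.025,0,0,0,0,0,0,-0.025,0,0,0,0,0,0,-0.025,0,0,0,0,0,0,0,0,0,0,0,0,0,-0.023,0.027,0.044,0,0,0,0,-0.023,0.027,0.044,0,0,0,0,-0.023,0.027,0.044,0,0,0,0,0,0,0,0,0,0,0]'; python3 -c "
from h import *
s=snap('top','top3')"; python3 ptr.py top3 .007 "[0.6274,0.048,-0.2806,2.3205]"; python3 - <<'E'
from tgt import *
Rm,o=frame(*P[:3])
for f in('top0','top2','top3'):
    s=np.load('pics/%s.npy'%f,allow_pickle=True).item(); X,d=cloud(s,225,275,138,178); Q=Rm.inv().apply(X.reshape(-1,3)-o)[(d>0).ravel()]
    r=np.hypot(Q[:,0],Q[:,1]); print(f,'bar',np.median(Q[r<.006,2]),'disc low pct',np.percentile(Q[r<.026,2],[10,30,50]),'floor',np.median(Q[(r>.036)&(r<.056),2]))
a=np.load('pics/top0.npy',allow_pickle=True).item()['color'];b=np.load('pics/top3.npy',allow_pickle=True).item()['color']
cv2.imwrite('pics/cmp.png',np.hstack([a[60:290,30:430],b[60:290,30:430]])[:,:,::-1])
E
```

```text
clock: 18.5
tool_pos: [0.5456, 0.0719, 0.2985]
orientation: [-84.6, 62.8, -15.6]
force: [0.5, 0.3, -0.0]
opening: 0.0005
t 18.50 q [  20.8    7.8  -53.1   67.8  -17.1 -105.6] F [ 0.5  0.3 -0. ] open 0.0005
tcp [0.5456 0.0719 0.2985] tip in recess mm [ 1.3743  0.8909 10.7944] beta 175.02 Fn -0.2
to target: shift(tool now) mm [10.788   0.6276 -0.3719] rotvec deg [0.2188 0.218  0.2271] shift in target axes [10.7917  0.5835 -0.3332]
clock: 20.25
tool_pos: [0.4303, 0.2524, 0.4571]
orientation: [-85.0, 62.9, -16.4]
force: [0.3, -1.0, -0.1]
opening: 0.0005
[-0.0022 -0.0135] by centre -1.7322841481981226 dial 4.052784148198123 by axis -1.6587873482128572 dial 3.979287348212857 [0.0018 0.007 ]
top0 bar 0.006501104020340802 disc low pct [-0.0111 -0.0085 -0.0044] floor -0.0010137003278754178
top2 bar 0.014975421076292615 disc low pct [-0.0034 -0.0006  0.0034] floor -0.0007388050212677477
top3 bar 0.006318601922485741 disc low pct [-0.0121 -0.0094 -0.0067] floor -0.0005059394872542561
```

View pics/rect_top3.png

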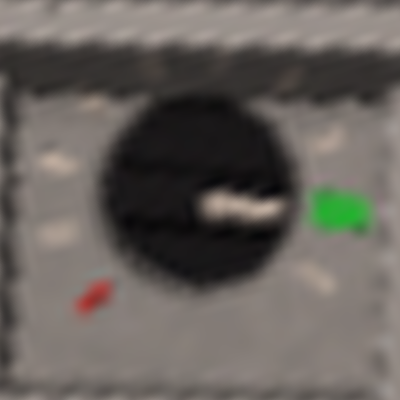

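View pics/cmp.png

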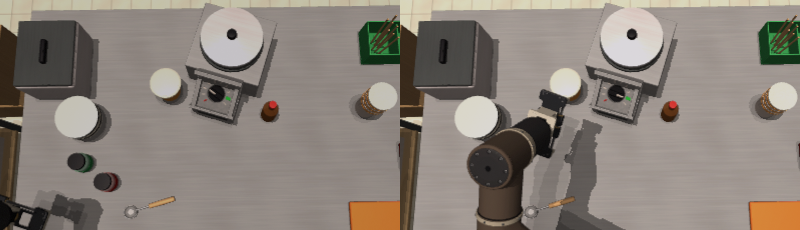

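```bash
python3 -c "
from plant import ctrl
print(ctrl.close_job(), ctrl.get_obs()['clock'])"
```

```text
the job is handed in; nothing more can be done
the job is handed in; nothing more can be done
```

The soup warmer is set: the dial is pushed in with its pointer on the green mark, and I've handed the job in at about 20 s of the 72 s allowed.

**What I did:** The dial started pushed in, at about 1.14 rad. I pressed it to its stop (41 N at the wrist) and it popped out. I gripped the bar, turned it clockwise about 163° to green, let go and backed off. I then pressed it home with closed fingertips (32 N) and withdrew.

**Last checks:**
- **Latched in:** The bar top is 6 mm above the recess floor, against 15 mm when it was popped out. There was no contact force left with the fingertips at 11 mm.
- **On green:** The stripe's axis reads 3.98 rad after the press and 4.01 before it, against a target of 4.0. A second reading from the stripe's centre gave 4.05 both times. I put that down to a 1–2 mm calibration offset, and all the readings fall within the mark.
- **Rest of the counter:** The bystanders visible in the last overhead picture stand where they were, and the arm reads no force. The pickle and chilli jars were hidden under the arm in that picture, so I could not check them directly. The forces I read showed no contact apart from the dial.

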